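# Find the weak bag clip by its pull

### The job

One of the three bag clips on the wooden test board has lost its grip. With the clips standing in their bays, draw the test card straight out of every one, steadily and without wrenching the clip against the board, and feel which card comes with the least pull; leave the cards set down outside the clips. Then lift that weak clip out of its bay and put it gently into the wooden tray, leaving the two good clips upright in their bays and the other things round the work alone.

Things in the scene. Friction and masses are not known exactly. Their poses are not given: they have to be found in the camera images.
- rack: Fixed light wooden test board, 216 x 276 x 12 mm, far edge at x = +104. Origin under it; x runs from the card side to the clip side. Three bays at y = -90, 0, +90 mm, each with a gate, a lip 14 mm above the board either side of the clip's housing (2.5 mm play) and a stop 14 mm high behind its handles. Clips lift straight up; cards draw out to -x, where 50 mm of board is free.
- rack_gate (a point): Middle of the centre bay's gate, on the board's top (rack x = 2 mm). A gate is two wooden posts, 12 mm (x) thick and 44 mm tall, 7.5 to 21.5 mm either side of the bay's centre line; it holds back the clip's jaws and the card passes between the posts.
- clip_1: White plastic bag clip on edge in a bay, card 1 in its mouth; 70 to 120 g, 83 long (x), 40 over the handles, 62 tall. Origin under its square spring housing, z up; jaws to -x (lips at x = -38 mm), handles to +x (end +42). One arm is sprung. The clips look alike, any may be weak: a good one needs 5 to 10 N to draw the card, the weak one under 2.5; pressing down or sideways adds.
- clip_1_grip (a point): On the axis of the spring housing of clip 1, 45 mm above its underside: where to grip it from above, across y. Housing 24 (x) x 26 (y) x 62 mm tall; the arms are 47 mm tall.
- clip_2: White plastic bag clip on edge in a bay, card 2 in its mouth; 70 to 120 g, 83 long (x), 40 over the handles, 62 tall. Origin under its square spring housing, z up; jaws to -x (lips at x = -38 mm), handles to +x (end +42). One arm is sprung. The clips look alike, any may be weak: a good one needs 5 to 10 N to draw the card, the weak one under 2.5; pressing down or sideways adds.
- clip_2_grip (a point): On the axis of the spring housing of clip 2, 45 mm above its underside: where to grip it from above, across y. Housing 24 (x) x 26 (y) x 62 mm tall; the arms are 47 mm tall.
- clip_3: White plastic bag clip on edge in a bay, card 3 in its mouth; 70 to 120 g, 83 long (x), 40 over the handles, 62 tall. Origin under its square spring housing, z up; jaws to -x (lips at x = -38 mm), handles to +x (end +42). One arm is sprung. The clips look alike, any may be weak: a good one needs 5 to 10 N to draw the card, the weak one under 2.5; pressing down or sideways adds.
- clip_3_grip (a point): On the axis of the spring housing of clip 3, 45 mm above its underside: where to grip it from above, across y. Housing 24 (x) x 26 (y) x 62 mm tall; the arms are 47 mm tall.
- clip_1_jaw: The sprung arm of clip 1, on its +y side, hinged upright in the housing; its origin is the clip's. With the card out it shuts lip to lip on the other arm, with over 5 N in a good clip and under 2 N in the weak one.
- clip_2_jaw: The sprung arm of clip 2, on its +y side, hinged upright in the housing; its origin is the clip's. With the card out it shuts lip to lip on the other arm, with over 5 N in a good clip and under 2 N in the weak one.
- clip_3_jaw: The sprung arm of clip 3, on its +y side, hinged upright in the housing; its origin is the clip's. With the card out it shuts lip to lip on the other arm, with over 5 N in a good clip and under 2 N in the weak one.
- card_1: Rigid test card in clip 1, 40 g: white tongue 6 mm thick, 42 tall, reaching 77 mm from the origin to +x (the last 23 past the clip's lips), on a grey grip tab 24 (x) x 16 (y) x 50 tall. Origin under the tab, 92 mm in front of the clip's; z up. Stands on the board, also by itself once out. Out of the jaws after 26 mm of pull to -x, out of the gate after 40.
- card_1_tab (a point): On the middle line of the tab of card 1, 26 mm above its underside: where to grip it from above, across y (16 mm wide).
- card_2: Rigid test card in clip 2, 40 g: white tongue 6 mm thick, 42 tall, reaching 77 mm from the origin to +x (the last 23 past the clip's lips), on a grey grip tab 24 (x) x 16 (y) x 50 tall. Origin under the tab, 92 mm in front of the clip's; z up. Stands on the board, also by itself once out. Out of the jaws after 26 mm of pull to -x, out of the gate after 40.
- card_2_tab (a point): On the middle line of the tab of card 2, 26 mm above its underside: where to grip it from above, across y (16 mm wide).
- card_3: Rigid test card in clip 3, 40 g: white tongue 6 mm thick, 42 tall, reaching 77 mm from the origin to +x (the last 23 past the clip's lips), on a grey grip tab 24 (x) x 16 (y) x 50 tall. Origin under the tab, 92 mm in front of the clip's; z up. Stands on the board, also by itself once out. Out of the jaws after 26 mm of pull to -x, out of the gate after 40.
- card_3_tab (a point): On the middle line of the tab of card 3, 26 mm above its underside: where to grip it from above, across y (16 mm wide).
- tray: Fixed open brown wooden tray left of the board, 160 (x) x 120 (y) x 28 mm outside, walls and floor 4 mm; origin under its middle.
- pepper_shaker: Bystander: pepper shaker, 41 x 41 x 83 mm, right of the board; origin under its middle. Not to be disturbed.
- kitchen_timer: Bystander: kitchen timer, 63 x 62 x 46 mm, right of the board; origin under its middle. Not to be disturbed.
- glass_2: Bystander: glass, 81 x 81 x 101 mm, behind the tray; origin under its middle. Not to be disturbed.
Not all that is in view belongs to the job. What is shaped like the clip_1 but black is not meant.

How it is judged:
By the outcome, as a careful person would: the job done as asked, in the order asked, and still so for the second after the job is handed in, with the robot touching nothing.
It also fails if it takes over 72 s, if anything falls off the work surface, if the arm or the gripper's body presses on something with over 40 N, if the wrist force passes 120 N, or if a joint passes its speed limit or range.

### The arm

A 6-joint arm with a two-finger parallel gripper is mounted at the origin on a cart in front of the work surface, level with it; the furniture and walls round the work are solid. World frame = base frame: x ahead of the robot, y to its left, z up, the work surface at z = 0. Lengths are in mm, angles in degrees, forces in N, time in s.
With the tool pointing down it reaches from about 300 to 850 mm from the base axis. Payload 4.2 kg.
Tool frame: the origin (TCP) lies midway between the tips of the shut fingers; the grasp point (between the pads) lies 19 mm behind it; z points along the fingers, y is the line along which they close (so a half turn about z gives the same grasp; the last joint's range is limited). The gripper opens to 91 mm and grips with 3 to 60 N. Pads are 32 mm wide; open, the fingers measure 118 mm over their backs; the gripper's body (76 mm by 178 mm) begins 60 mm behind the grasp point.
Start: joints at [-65.432, 18.312, 89.639, -0, 72.044, -1.146], TCP at [249.489, -518.072, 213.976] pointing down, gripper open.
Joint ranges: [-177.97, 177.97], [-48.28, 115.42], [12.27, 149.76], [-77.06, 257.06], [2.81, 150.46], [-146.56, 146.56]. Speed limits (degrees/s): [147.25, 147.25, 180, 180, 180, 180].

### API

Orientations are given as [roll, pitch, yaw] about the fixed x, y, z axes, in that order (R = Rz(yaw) Ry(pitch) Rx(roll)).
In Python, from workcell import env gives the robot as it stands.
- The arm moves only by the shell command python3 -m jog 'ROWS' [FORCE]. ROWS is a JSON object of lists of equal length, an entry for each row: "jaw": the finger opening in mm, from 0 to 91.2; "slide": the shift along the tool's x, y, z in units of 30 mm (1.0 is 30 mm), a list of three; "spin": the turn about the tool's z in units of 8 degrees (1.0 is 8 degrees). In form: {"jaw": [jaw, ...], "slide": [[dx, dy, dz], ...], "spin": [spin, ...]}. A call has 1 to 10 rows; each row shifts and turns the commanded pose from where the row before left it, along the tool's axes as they then stand; what a row does not reach is not made up. A row lasts 1/10 s, in which the tool goes at most 50 mm and 8.59 degrees, less where a joint would pass 70% of its speed; a pose out of reach is approached as far as the arm can. A call is refused whole if a number of a shift passes 1 or a number of a turn 1, either way. A call with a gripper value outside its range is refused whole. The fingers move at their own pace and stop on an object; FORCE is the grip in N (left out, the last holds). Time passes only in rows, so rows that do not move let the fingers close. It gives the time, the measured TCP pose, the force, the opening and the grip force at its end, in the units of the state.
- env.state(): the state, without advancing time (a new reading comes with each control period).
- env.grab_frame(name): name is "side" or "top" or "wrist"; returns the picture (384x512x3 uint8, red, green, blue); there is no depth.
- env.camera_model(name): a dict with "fx", "fy", "cx", "cy" (pixels), "camera_from_world" (4x4, takes a point from world to camera coordinates). Camera axes: x right, y up, looking along -z (the intrinsics and any distortion apply to the point x, -y, -z); pixel columns grow to the right and rows downward; lengths in mm; the calibration is good to about 2 mm. A picture is of the moment at which its call begins: read the wrist's pose just before it. camera_model takes no time and is no camera call; for the wrist camera it gives the pose at the moment of the call.
- env.job_done(): hands the job in; it is judged then, once.
The state is a dict: "time_s": time; "qpos": joint angles; "qvel": joint speeds; "effort": joint torques, N m; "ee_pos": TCP position; "ee_rot": TCP orientation; "force": force on the tool from outside, world axes, zero at the start; "torque": the same for the moment, N m; "gripper_width": finger opening in mm; "gripper_force": force on a finger pad.
Only numpy, scipy, OpenCV 4.12 (cv2) and the standard library are available. Lean on these libraries where they do the work, as an engineer would, in place of code of your own. Each camera call takes 0.05 s, during which the arm holds its last target. There are 200 camera calls.

## Working session

There is one attempt and no reset: what is moved stays moved. The work goes in short steps, Python scripts to look and compute and a shell command to move; the robot and the scene stay as the last step left them, time stands still between calls to the robot, and variables do not carry over. Pictures are saved under pics/ and viewed, at most 10 in all, crops included, and the job is handed in when it is done.

```bash
ls; mkdir -p pics
cat > h.py <<'E'
import numpy as np, cv2
from workcell import env
def proj(m,P):
    P=np.atleast_2d(P).astype(float); c=(m['camera_from_world']@np.c_[P,np.ones(len(P))].T)[:3]
    return np.c_[m['cx']+m['fx']*c[0]/-c[2], m['cy']+m['fy']*-c[1]/-c[2]]
def ray(m,u,v):
    T=np.linalg.inv(m['camera_from_world']); d=np.array([(u-m['cx'])/m['fx'],-(v-m['cy'])/m['fy'],-1])
    return T[:3,3],T[:3,:3]@d
def onz(m,u,v,z):
    o,d=ray(m,u,v); return o+d*(z-o[2])/d[2]
def snap(name):
    m=env.camera_model(name); im=env.grab_frame(name); return m,np.ascontiguousarray(im[...,::-1])
E
python3 - <<'E'
from h import *
ims=[]
for n in ('top','side'):
    m,im=snap(n); cv2.imwrite(f'pics/{n}0.png',im); 
    print(n,{k:np.round(v,3).tolist() if k=='camera_from_world' else v for k,v in m.items()})
s=env.state(); print(s)
E
```

```text
pics
top {'fx': 383.19646221700117, 'fy': 383.19646221700117, 'cx': 251.56619719261943, 'cy': 197.91884887316047, 'camera_from_world': [[0.002, -1.0, 0.023, -22.847], [0.992, 0.005, 0.123, -559.354], [-0.123, 0.023, 0.992, -1156.388], [0.0, 0.0, 0.0, 1.0]]}
side {'fx': 351.85370111423765, 'fy': 351.85370111423765, 'cx': 254.08268058015472, 'cy': 195.5449000851443, 'camera_from_world': [[-0.937, -0.349, 0.008, 519.368], [0.182, -0.467, 0.865, -181.144], [-0.298, 0.812, 0.501, -772.809], [0.0, 0.0, 0.0, 1.0]]}
{'time_s': 0.1, 'qpos': array([-6.54304442e+01,  1.83458899e+01,  8.96988484e+01, -4.22092270e-04,
        7.20431973e+01, -1.14567189e+00]), 'qvel': array([-0.04665247, -0.01864217, -0.09771418,  0.02766653,  0.0307576 ,
        0.04261224]), 'effort': array([-7.96922923e-04, -4.13332880e+01, -2.32511401e+01,  7.29344389e-02,
        4.21918184e-02, -6.66433198e-05]), 'ee_pos': array([ 249.30715548, -517.64735655,  213.22912919]), 'ee_rot': array([-1.79912074e+02, -1.35697024e-03,  2.57153570e+01]), 'force': array([0.19966541, 0.20764457, 0.44733429]), 'torque': array([-0.00815489,  0.00394316, -0.01152123]), 'gripper_force': 0.0, 'gripper_width': 91.1789295182396}
```

View pics/top0.png

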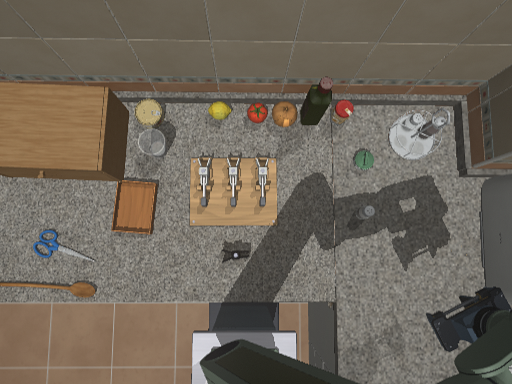

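View pics/side0.png

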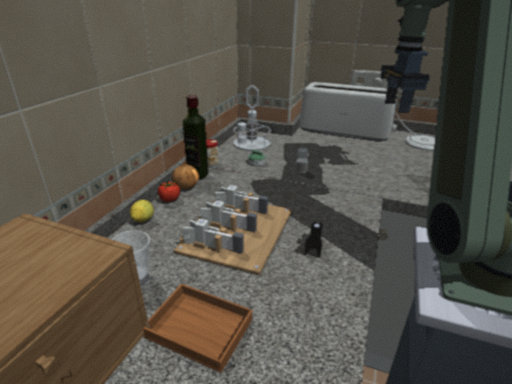

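The top view shows a board at about (191–278, 157–226) holding three white clips at (205,180), (234,180) and (263,180), with their grey tabs toward the robot at row ~202. The tray is at (135,207). A black clip lies loose at (236,252); it's the wrong colour and not on the board, so it isn't meant. The side view shows the same layout.

Run:
```python
from h import *
m=env.camera_model('top'); im=cv2.imread('pics/top0.png')
hsv=cv2.cvtColor(im,cv2.COLOR_BGR2HSV)
for p in [(215,215),(200,220),(270,220),(135,190),(135,207),(148,207),(205,202),(205,175),(234,202),(206,158)]: print(p,hsv[p[1],p[0]])
def fit(mask,roi,z):
    k=np.zeros_like(mask); x0,y0,x1,y1=roi; k[y0:y1,x0:x1]=mask[y0:y1,x0:x1]
    k=cv2.morphologyEx(k,cv2.MORPH_OPEN,np.ones((3,3)))
    c=np.vstack([c for c in cv2.findContours(k,0,1)[0] if cv2.contourArea(c)>100])
    h=cv2.convexHull(c)[:,0]
    P=np.array([onz(m,u,v,z)[:2] for u,v in h],np.float32)
    return cv2.minAreaRect(P),h
H,S,V=cv2.split(hsv)
w=((H>8)&(H<25)&(S>70)&(V>70)).astype(np.uint8)*255
for nm,roi,z in (('rack',(180,145,290,240),12),('tray',(105,170,165,245),28)):
    r,h=fit(w,roi,z); print(nm,r,h.min(0),h.max(0))
cv2.imwrite('pics/c1.png',cv2.resize(im[145:265,105:285],None,fx=4.4,fy=4.4,interpolation=cv2.INTER_CUBIC))
```

```text
(215, 215) [ 16 105 173]
(200, 220) [ 16 103 175]
(270, 220) [ 16 106 182]
(135, 190) [ 14 149 156]
(135, 207) [ 13 145 158]
(148, 207) [ 13 145 153]
(205, 202) [108  12 109]
(205, 175) [ 24  11 119]
(234, 202) [108  10 129]
(206, 158) [ 16 103 175]
rack ((583.3688354492188, 36.620094299316406), (215.04380798339844, 275.6494140625), 0.4049697816371918) [190 158] [277 225]
tray ((531.8685913085938, 339.1141357421875), (111.61119842529297, 162.5762481689453), 85.37947845458984) [115 180] [155 234]
```

View pics/c1.png

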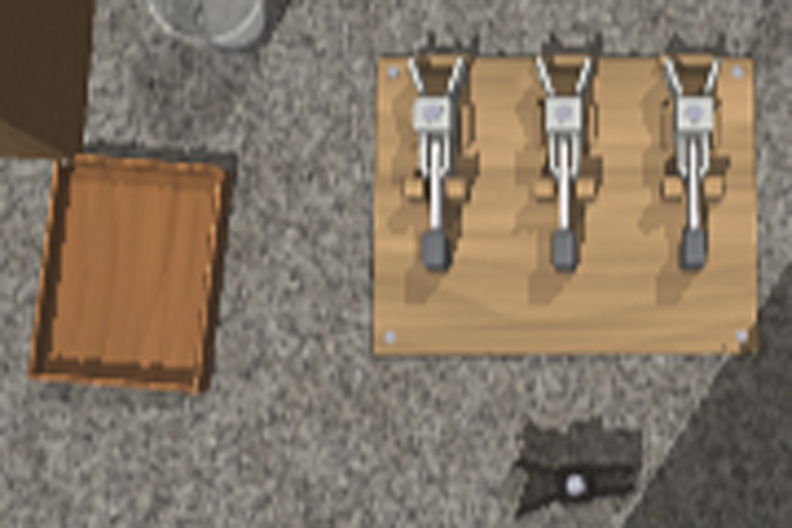

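The crop confirms it: three white clips stand in the bays with grey-tabbed cards, and the black decoy lies loose at crop (575,483). I'll move above the right-hand card at transit height and look with the wrist camera.

```bash
python3 -m jog '{"jaw":[91,91,91,91,91,91,91,91,91,91],"slide":[[0,0,0],[0,0,0],[0,0,0],[0,0,0],[0.6,-0.97,0],[0.6,-0.97,0],[0.6,-0.97,0],[0.6,-0.97,0],[0.6,-0.97,0],[0.6,-0.97,0]],"spin":[0.79,0.79,0.79,0.79,0,0,0,0,0,0]}' 30
python3 -m jog '{"jaw":[91,91,91,91,91,91,91,91,91,91],"slide":[[0.6,-0.97,0],[0.6,-0.97,0],[0.6,-0.97,0],[0.6,-0.97,0],[0.6,-0.97,0],[0.6,-0.97,0],[0.6,-0.97,0],[0.6,-0.97,0],[0.6,-0.97,0],[0.6,-0.97,0]],"spin":[0,0,0,0,0,0,0,0,0,0]}'
python3 - <<'E'
from h import *
s=env.state(); print(s['time_s'],s['ee_pos'],s['ee_rot'],s['force'],s['gripper_width'])
m,im=snap('wrist'); cv2.imwrite('pics/w1.png',im); np.save('w1.npy',m['camera_from_world']); print(m['fx'],m['cx'],m['cy'],np.linalg.inv(m['camera_from_world']).round(2))
E
```

```text
time_s: 1.1
ee_pos: [356.5, -341.2, 213.6]
ee_rot: [-180.0, 0.0, 0.4]
force: [0.9, 0.2, -0.5]
gripper_width: 91.2
gripper_force: 0.0
time_s: 2.1
ee_pos: [534.2, -48.9, 213.6]
ee_rot: [180.0, 0.0, 0.4]
force: [0.2, -0.1, 0.5]
gripper_width: 91.0
gripper_force: 0.0
2.1 [534.2341569  -48.94575779 213.56189725] [1.79993923e+02 4.57583972e-02 4.45380979e-01] [ 0.17238408 -0.09404754  0.50619007] 91.00322043875398
344.97737469359095 253.92360326063653 193.51993647904985 [[ 1.0000e-02  9.7000e-01  2.4000e-01  6.0142e+02]
 [-1.0000e+00  1.0000e-02  0.0000e+00 -4.8050e+01]
 [-0.0000e+00 -2.4000e-01  9.7000e-01  3.8329e+02]
 [ 0.0000e+00  0.0000e+00  0.0000e+00  1.0000e+00]]
```

View pics/w1.png

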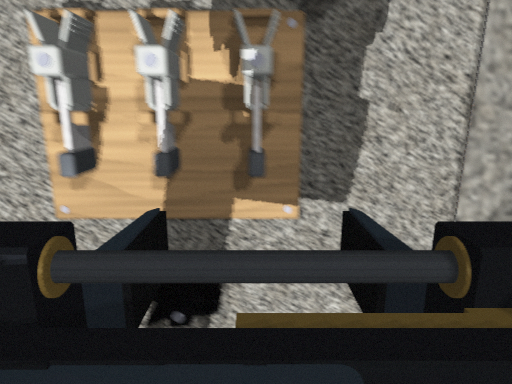

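The wrist view shows the board's near edge at row 217 and its right edge at column ~300. The tab tops are near (77,162), (167,161) and (257,163), and the housing tops near (44,60), (154,60) and (257,60). I'll measure them by mask.

```bash
cat > meas.py <<'E'
from h import *
def meas(m,im):
    hsv=cv2.cvtColor(im,cv2.COLOR_BGR2HSV); H,S,V=cv2.split(hsv)
    k=((V<75)&(S<110)).astype(np.uint8)*255; k[195:]=0; k[:130]=0
    k=cv2.morphologyEx(k,cv2.MORPH_OPEN,np.ones((5,5)))
    n,l,st,c=cv2.connectedComponentsWithStats(k)
    for i in range(1,n):
        if 80<st[i,4]<2500: print('dark',st[i],'top-left/mid/right row-mid @z62', onz(m,st[i,0]+st[i,2]/2,st[i,1]+st[i,3]/2,62).round(1))
    w=((H>8)&(H<25)&(S>60)&(V>70)).astype(np.uint8)*255; w[215:]=0
    return k,w
E
python3 - <<'E'
from meas import *
m=env.camera_model('wrist'); m['camera_from_world']=np.load('w1.npy'); im=cv2.imread('pics/w1.png')
meas(m,im)
for p,z in [((291,22),12),((288,210),12),((65,210),12),((52,217),12),((300,217),12),((257,60),74),((154,60),74),((44,60),74)]: print(p,onz(m,*p,z).round(1))
cv2.imwrite('pics/w1c.png',cv2.resize(im[0:225,20:310],None,fx=2.6,fy=2.6,interpolation=cv2.INTER_CUBIC))
mt=env.camera_model('top')
for c,z in [((436,112),74),((564,114),74),((694,114),74),((391,337),12),((741,337),12),((393,72),12),((737,72),12)]: print('top',onz(mt,105+c[0]/4.4,145+c[1]/4.4,z).round(1))
E
```

```text
dark [ 74 148  22  25 439] top-left/mid/right row-mid @z62 [552.1 109.9  62. ]
dark [157 149  23  29 510] top-left/mid/right row-mid @z62 [549.9  31.8  62. ]
dark [246 149  18  28 445] top-left/mid/right row-mid @z62 [551.1 -49.4  62. ]
(291, 22) [683.8 -84.   12. ]
(288, 210) [490.3 -87.2  12. ]
(65, 210) [488.3 163.1  12. ]
(52, 217) [480.  178.8  12. ]
(300, 217) [ 482.2 -101.    12. ]
(257, 60) [640.5 -50.3  74. ]
(154, 60) [639.8  36.5  74. ]
(44, 60) [639.  129.2  74. ]
top [637.6 123.5  74. ]
top [636.7  35.7  74. ]
top [637.3 -53.9  74. ]
top [486.7 159.1  12. ]
top [487.5 -90.5  12. ]
top [679.  161.5  12. ]
top [680.8 -88.6  12. ]
```

View pics/w1c.png

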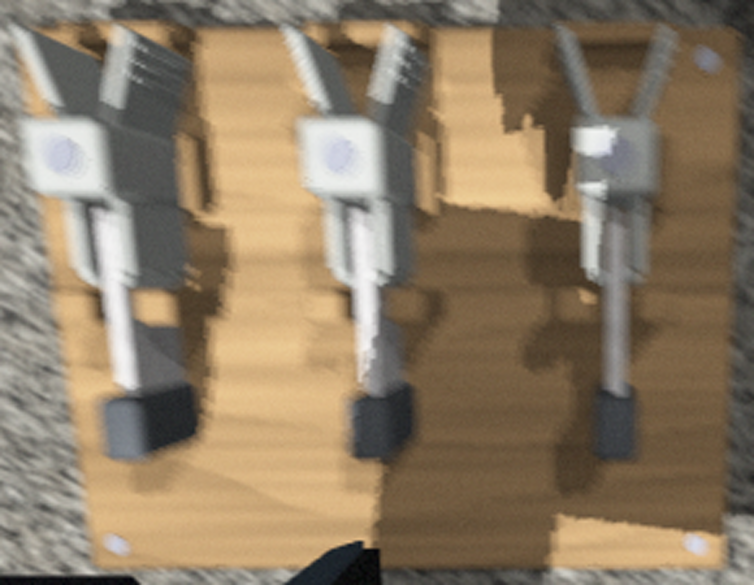

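The crop shows the tab tops at about crop (125,428), (370,430) and (615,427), and the housing tops at (66,157), (342,158) and (616,157).

Run:
```python
from h import *
m=env.camera_model('wrist'); m['camera_from_world']=np.load('w1.npy')
for c,z in [((125,428),62),((370,430),62),((615,427),62),((66,157),74),((342,158),74),((616,157),74),((116,544),12),((695,544),12),((707,58),12)]: print(c,onz(m,20+c[0]/2.6,c[1]/2.6,z).round(1))
mt=env.camera_model('top')
for c,z in [((435,252),62),((564,252),62),((693,252),62)]: print('top',onz(mt,105+c[0]/4.4,145+c[1]/4.4,z).round(1))
```

```text
(125, 428) [548.1 126.3  62. ]
(370, 430) [548.1  37.7  62. ]
(615, 427) [549.9 -50.9  62. ]
(66, 157) [638.7 128.1  74. ]
(342, 158) [639.2  38.6  74. ]
(616, 157) [640.2 -50.2  74. ]
(116, 544) [489.2 163.4  12. ]
(695, 544) [491.2 -86.4  12. ]
(707, 58) [683.6 -84.9  12. ]
top [542.1 123.8  62. ]
top [542.5  35.2  62. ]
top [542.9 -53.7  62. ]
```

```bash
python3 -m jog '{"jaw":[60,60,60,60,60,60,60,60,60,60],"slide":[[0.393,0.117,1],[0,0,1],[0,0,1],[0,0,1],[0,0,1],[0,0,0.8],[0,0,0.4],[0,0,0.287],[0,0,0],[0,0,0]],"spin":[0,0,0,0,0,0,0,0,0,0]}' 4
python3 -m jog '{"jaw":[20,20,20,20,20,20],"slide":[[0,0,0],[0,0,0],[0,0,0],[0,0,0],[0,0,0],[0,0,0]],"spin":[0,0,0,0,0,0]}'
python3 -m jog '{"jaw":[10,10,10,10,10],"slide":[[0,0,0],[0,0,0],[0,0,0],[0,0,0],[0,0,0]],"spin":[0,0,0,0,0]}' 4
python3 -c "
from h import *
s=env.state();print({k:np.round(s[k],2) for k in ('ee_pos','ee_rot','force','torque','gripper_width','gripper_force')})
m,im=snap('wrist');cv2.imwrite('pics/w2.png',im)"
```

```text
time_s: 3.15
ee_pos: [546.5, -53.9, 20.1]
ee_rot: [180.0, -0.1, 0.4]
force: [0.2, 0.9, 0.9]
gripper_width: 60.3
gripper_force: 0.0
time_s: 3.75
ee_pos: [545.8, -53.7, 19.4]
ee_rot: [180.0, -0.0, 0.4]
force: [-0.3, 0.7, -0.1]
gripper_width: 20.1
gripper_force: 0.0
time_s: 4.25
ee_pos: [545.8, -53.7, 19.3]
ee_rot: [180.0, 0.0, 0.4]
force: [0.4, -0.8, -0.0]
gripper_width: 16.1
gripper_force: 4.0
{'ee_pos': array([545.76, -53.72,  19.32]), 'ee_rot': array([180.  ,   0.  ,   0.43]), 'force': array([ 0.43, -0.79, -0.03]), 'torque': array([ 0.09,  0.02, -0.  ]), 'gripper_width': np.float64(16.14), 'gripper_force': np.float64(4.0)}
```

View pics/w2.png

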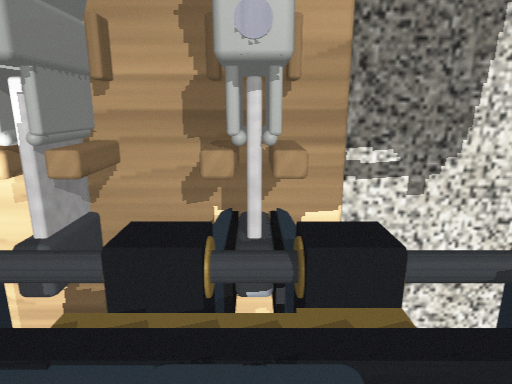

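The tab is gripped at 16.1 mm. The tongue (column 254) is centred between the gate posts (columns 200–238 and 272–308). Now the grip goes up to 25 N and I pull slowly in a straight line.

```bash
python3 -m jog '{"jaw":[10,10,10],"slide":[[0,0,0],[0,0,0],[0,0,0]],"spin":[0,0,0]}' 25
python3 -m jog '{"jaw":[10,10,10,10,10],"slide":[[-0.04,0,0],[-0.04,0,0],[-0.04,0,0],[-0.04,0,0],[-0.04,0,0]],"spin":[0,0,0,0,0]}'
python3 -m jog '{"jaw":[10,10,10,10,10],"slide":[[-0.04,0,0],[-0.04,0,0],[-0.04,0,0],[-0.04,0,0],[-0.04,0,0]],"spin":[0,0,0,0,0]}'
python3 -m jog '{"jaw":[10,10,10,10,10],"slide":[[-0.04,0,0],[-0.04,0,0],[-0.04,0,0],[-0.04,0,0],[-0.04,0,0]],"spin":[0,0,0,0,0]}'
```

```text
time_s: 4.6
ee_pos: [545.7, -53.7, 19.3]
ee_rot: [180.0, 0.0, 0.4]
force: [-0.2, -0.3, -0.2]
gripper_width: 16.0
gripper_force: 25.0
time_s: 5.1
ee_pos: [540.3, -53.8, 19.6]
ee_rot: [180.0, -0.1, 0.4]
force: [1.9, -0.0, -0.1]
gripper_width: 16.1
gripper_force: 25.0
time_s: 5.6
ee_pos: [533.7, -53.9, 19.3]
ee_rot: [180.0, 0.0, 0.4]
force: [1.6, -0.2, -1.2]
gripper_width: 15.8
gripper_force: 25.0
time_s: 6.1
ee_pos: [527.6, -53.9, 19.3]
ee_rot: [180.0, 0.0, 0.4]
force: [1.4, -0.4, -0.6]
gripper_width: 16.1
gripper_force: 25.0
```

The right card pulls at about 1.6 N so far, so this looks like the weak clip. I'll finish the draw to about 45 mm and release.

```bash
python3 -m jog '{"jaw":[10,10,10,10,10],"slide":[[-0.04,0,0],[-0.04,0,0],[-0.04,0,0],[-0.04,0,0],[-0.04,0,0]],"spin":[0,0,0,0,0]}'
python3 -m jog '{"jaw":[10,10,10,10,10,10,10,10,10,10],"slide":[[-0.08,0,0],[-0.08,0,0],[-0.08,0,0],[-0.08,0,0],[-0.08,0,0],[-0.08,0,0],[-0.08,0,0],[-0.08,0,0],[0,0,0],[0,0,0]],"spin":[0,0,0,0,0,0,0,0,0,0]}'
python3 -m jog '{"jaw":[20,30,40,50,60,60],"slide":[[0,0,0],[0,0,0],[0,0,0],[0,0,0],[0,0,0],[0,0,0]],"spin":[0,0,0,0,0,0]}' 4
python3 -m jog '{"jaw":[60,60,60,60,60,60],"slide":[[0,0,-0.5],[0,0,-1],[0,0,-1],[0,0,-1],[0,0,-1],[0,0,0]],"spin":[0,0,0,0,0,0]}'
python3 -c "
from h import *
m,im=snap('top');cv2.imwrite('pics/t2.png',im)"
```

```text
time_s: 6.6
ee_pos: [521.7, -53.9, 19.3]
ee_rot: [180.0, -0.0, 0.4]
force: [1.5, -0.3, -0.7]
gripper_width: 15.9
gripper_force: 25.0
time_s: 7.6
ee_pos: [501.9, -54.1, 19.4]
ee_rot: [-180.0, 0.1, 0.4]
force: [-1.6, 0.5, 2.6]
gripper_width: 16.0
gripper_force: 25.0
time_s: 8.2
ee_pos: [502.6, -54.1, 19.3]
ee_rot: [180.0, 0.0, 0.4]
force: [-0.4, 0.1, 0.3]
gripper_width: 57.0
gripper_force: 0.0
time_s: 8.8
ee_pos: [505.3, -54.4, 158.4]
ee_rot: [179.9, -0.5, 0.4]
force: [0.4, 0.6, 0.3]
gripper_width: 60.0
gripper_force: 0.0
```

```bash
python3 -m jog '{"jaw":[60,60,60,60,60,60,60,60,60,60],"slide":[[0.48,-0.997,0],[0.48,-0.997,0],[0.48,-0.997,0],[0,0,1],[0,0,1],[0,0,1],[0,0,0.8],[0,0,0.5],[0,0,0.2],[0,0,0]],"spin":[0,0,0,0,0,0,0,0,0,0]}' 4
python3 -m jog '{"jaw":[20,20,20,20,20,20],"slide":[[0,0,0],[0,0,0],[0,0,0],[0,0,0],[0,0,0],[0,0,0]],"spin":[0,0,0,0,0,0]}'
python3 -m jog '{"jaw":[10,10,10,10,10],"slide":[[0,0,0],[0,0,0],[0,0,0],[0,0,0],[0,0,0]],"spin":[0,0,0,0,0]}' 4
python3 -m jog '{"jaw":[10,10,10],"slide":[[0,0,0],[0,0,0],[0,0,0]],"spin":[0,0,0]}' 25
```

```text
time_s: 9.85
ee_pos: [543.8, 35.9, 17.8]
ee_rot: [180.0, 0.2, 0.4]
force: [0.7, -0.4, 0.3]
gripper_width: 60.1
gripper_force: 0.0
time_s: 10.45
ee_pos: [545.2, 36.0, 19.5]
ee_rot: [180.0, -0.0, 0.4]
force: [-0.7, -1.2, -0.1]
gripper_width: 20.0
gripper_force: 0.0
time_s: 10.95
ee_pos: [545.1, 36.0, 19.4]
ee_rot: [180.0, -0.0, 0.4]
force: [-0.0, -0.3, 1.1]
gripper_width: 16.1
gripper_force: 4.0
time_s: 11.25
ee_pos: [545.1, 36.0, 19.4]
ee_rot: [180.0, -0.0, 0.4]
force: [-1.9, -0.4, 2.6]
gripper_width: 15.9
gripper_force: 25.0
```

View pics/t2.png

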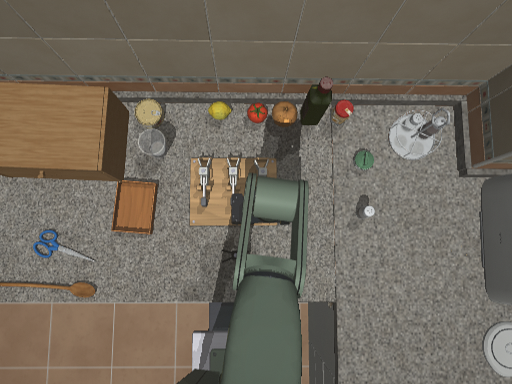

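The arm hides the right card in this view, so I'll check it later. Pulling the centre card now.

```bash
python3 -m jog '{"jaw":[10,10,10,10,10],"slide":[[-0.04,0,0],[-0.04,0,0],[-0.04,0,0],[-0.04,0,0],[-0.04,0,0]],"spin":[0,0,0,0,0]}'
python3 -m jog '{"jaw":[10,10,10,10,10],"slide":[[-0.04,0,0],[-0.04,0,0],[-0.04,0,0],[-0.04,0,0],[-0.04,0,0]],"spin":[0,0,0,0,0]}'
python3 -m jog '{"jaw":[10,10,10,10,10],"slide":[[-0.04,0,0],[-0.04,0,0],[-0.04,0,0],[-0.04,0,0],[-0.04,0,0]],"spin":[0,0,0,0,0]}'
```

```text
time_s: 11.75
ee_pos: [542.2, 36.0, 19.7]
ee_rot: [-180.0, -0.4, 0.4]
force: [8.4, -0.7, -3.3]
gripper_width: 15.8
gripper_force: 25.0
time_s: 12.25
ee_pos: [538.6, 36.0, 20.7]
ee_rot: [-180.0, -0.7, 0.4]
force: [10.5, -0.2, -1.1]
gripper_width: 16.0
gripper_force: 25.0
time_s: 12.75
ee_pos: [533.2, 35.9, 21.0]
ee_rot: [-180.0, -0.8, 0.4]
force: [10.3, -0.0, -0.3]
gripper_width: 16.1
gripper_force: 25.0
```

```bash
python3 -m jog '{"jaw":[10,10,10,10,10],"slide":[[-0.04,0,0],[-0.04,0,0],[-0.04,0,0],[-0.04,0,0],[-0.04,0,0]],"spin":[0,0,0,0,0]}'
python3 -m jog '{"jaw":[10,10,10,10,10],"slide":[[-0.04,0,0],[-0.04,0,0],[-0.04,0,0],[-0.04,0,0],[-0.04,0,0]],"spin":[0,0,0,0,0]}'
python3 -m jog '{"jaw":[10,10,10,10,10],"slide":[[-0.04,0,0],[-0.04,0,0],[-0.04,0,0],[-0.04,0,0],[-0.04,0,0]],"spin":[0,0,0,0,0]}'
```

```text
time_s: 13.25
ee_pos: [527.2, 35.9, 21.0]
ee_rot: [-180.0, -0.8, 0.4]
force: [10.6, -0.5, -1.4]
gripper_width: 15.8
gripper_force: 25.0
time_s: 13.75
ee_pos: [521.2, 35.8, 21.0]
ee_rot: [-180.0, -0.8, 0.4]
force: [10.3, -1.0, 0.2]
gripper_width: 15.7
gripper_force: 25.0
time_s: 14.25
ee_pos: [509.0, 35.7, 19.4]
ee_rot: [180.0, -0.0, 0.4]
force: [1.3, 0.3, 0.9]
gripper_width: 15.4
gripper_force: 25.0
```

The centre clip is good, at about 10 N. I'll finish this card and go on to the left one.

```bash
python3 -m jog '{"jaw":[10,10,10,10,10,10],"slide":[[-0.08,0,0],[-0.08,0,0],[-0.08,0,0],[-0.05,0,0],[0,0,0],[0,0,0]],"spin":[0,0,0,0,0,0]}'
python3 -m jog '{"jaw":[20,30,40,50,60,60],"slide":[[0,0,0],[0,0,0],[0,0,0],[0,0,0],[0,0,0],[0,0,0]],"spin":[0,0,0,0,0,0]}' 4
python3 -m jog '{"jaw":[60,60,60,60,60,60],"slide":[[0,0,-0.5],[0,0,-1],[0,0,-1],[0,0,-1],[0,0,-1],[0,0,0]],"spin":[0,0,0,0,0,0]}'
python3 -c "
from h import *
m,im=snap('wrist');cv2.imwrite('pics/w3.png',im)"
```

```text
time_s: 14.85
ee_pos: [500.1, 35.7, 19.4]
ee_rot: [180.0, 0.0, 0.4]
force: [1.0, -0.3, 3.9]
gripper_width: 16.5
gripper_force: 25.0
time_s: 15.45
ee_pos: [500.3, 35.6, 19.3]
ee_rot: [180.0, 0.0, 0.4]
force: [-0.5, 0.3, -0.2]
gripper_width: 56.9
gripper_force: 0.0
time_s: 16.05
ee_pos: [503.1, 35.8, 158.4]
ee_rot: [-180.0, -0.5, 0.4]
force: [0.0, -0.3, -0.8]
gripper_width: 59.6
gripper_force: 0.0
```

View pics/w3.png

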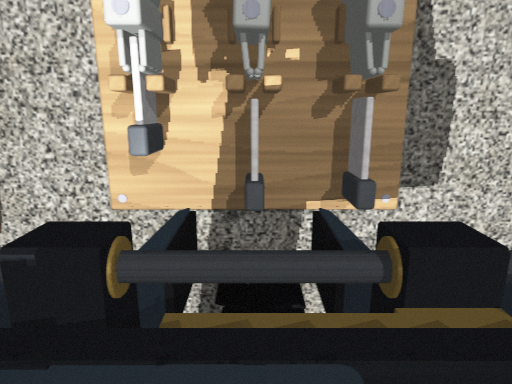

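Both drawn cards stand clear of their gates, with tabs at (254,192) and (360,190). The left card is still in its clip, at (145,138). On to that one.

```bash
python3 -m jog '{"jaw":[60,60,60,60,60,60,60,60,60,60],"slide":[[0.5,-0.998,0],[0.5,-0.998,0],[0.5,-0.998,0],[0,0,1],[0,0,1],[0,0,1],[0,0,0.8],[0,0,0.5],[0,0,0.2],[0,0,0]],"spin":[0,0,0,0,0,0,0,0,0,0]}' 4
python3 -m jog '{"jaw":[20,20,20,20,20,20],"slide":[[0,0,0],[0,0,0],[0,0,0],[0,0,0],[0,0,0],[0,0,0]],"spin":[0,0,0,0,0,0]}'
python3 -m jog '{"jaw":[10,10,10,10,10],"slide":[[0,0,0],[0,0,0],[0,0,0],[0,0,0],[0,0,0]],"spin":[0,0,0,0,0]}' 4
python3 -m jog '{"jaw":[10,10,10],"slide":[[0,0,0],[0,0,0],[0,0,0]],"spin":[0,0,0]}' 25
python3 -m jog '{"jaw":[10,10,10,10,10],"slide":[[-0.04,0,0],[-0.04,0,0],[-0.04,0,0],[-0.04,0,0],[-0.04,0,0]],"spin":[0,0,0,0,0]}'
python3 -m jog '{"jaw":[10,10,10,10,10],"slide":[[-0.04,0,0],[-0.04,0,0],[-0.04,0,0],[-0.04,0,0],[-0.04,0,0]],"spin":[0,0,0,0,0]}'
```

```text
time_s: 17.1
ee_pos: [543.4, 125.6, 17.7]
ee_rot: [180.0, 0.2, 0.4]
force: [0.2, 0.5, 0.0]
gripper_width: 60.5
gripper_force: 0.0
time_s: 17.7
ee_pos: [544.8, 125.8, 19.5]
ee_rot: [180.0, -0.0, 0.4]
force: [0.2, -1.1, -0.0]
gripper_width: 19.9
gripper_force: 0.0
time_s: 18.2
ee_pos: [544.7, 125.8, 19.4]
ee_rot: [180.0, -0.0, 0.4]
force: [0.1, 0.4, 1.3]
gripper_width: 15.7
gripper_force: 4.0
time_s: 18.5
ee_pos: [544.7, 125.8, 19.4]
ee_rot: [180.0, -0.0, 0.4]
force: [-0.2, 0.6, 2.7]
gripper_width: 15.8
gripper_force: 25.0
time_s: 19.0
ee_pos: [541.7, 125.9, 19.7]
ee_rot: [-180.0, -0.4, 0.4]
force: [9.0, 0.3, -2.0]
gripper_width: 16.0
gripper_force: 25.0
time_s: 19.5
ee_pos: [537.5, 126.0, 20.5]
ee_rot: [-179.9, -0.6, 0.4]
force: [8.2, -1.3, -0.1]
gripper_width: 15.9
gripper_force: 25.0
```

```bash
python3 -m jog '{"jaw":[10,10,10,10,10,10,10,10,10,10],"slide":[[-0.04,0,0],[-0.04,0,0],[-0.04,0,0],[-0.04,0,0],[-0.04,0,0],[-0.04,0,0],[-0.04,0,0],[-0.04,0,0],[-0.04,0,0],[-0.04,0,0]],"spin":[0,0,0,0,0,0,0,0,0,0]}'
python3 -m jog '{"jaw":[10,10,10,10,10],"slide":[[-0.04,0,0],[-0.04,0,0],[-0.04,0,0],[-0.04,0,0],[-0.04,0,0]],"spin":[0,0,0,0,0]}'
python3 -m jog '{"jaw":[10,10,10,10,10,10],"slide":[[-0.08,0,0],[-0.08,0,0],[-0.08,0,0],[-0.06,0,0],[0,0,0],[0,0,0]],"spin":[0,0,0,0,0,0]}'
python3 -m jog '{"jaw":[20,30,40,50,60,60],"slide":[[0,0,0],[0,0,0],[0,0,0],[0,0,0],[0,0,0],[0,0,0]],"spin":[0,0,0,0,0,0]}' 4
python3 -m jog '{"jaw":[60,60,60,60,60,60],"slide":[[0,0,-0.5],[0,0,-1],[0,0,-1],[0,0,-1],[0,0,-1],[0,0,0]],"spin":[0,0,0,0,0,0]}'
```

```text
time_s: 20.5
ee_pos: [525.7, 125.9, 20.7]
ee_rot: [-179.9, -0.6, 0.4]
force: [10.4, -2.6, -0.3]
gripper_width: 15.6
gripper_force: 25.0
time_s: 21.0
ee_pos: [519.5, 125.8, 20.6]
ee_rot: [-179.9, -0.6, 0.4]
force: [6.6, -1.0, 0.1]
gripper_width: 15.9
gripper_force: 25.0
time_s: 21.6
ee_pos: [505.2, 125.5, 19.4]
ee_rot: [180.0, 0.1, 0.4]
force: [-0.3, -0.1, 3.7]
gripper_width: 16.0
gripper_force: 25.0
time_s: 22.2
ee_pos: [505.6, 125.5, 19.2]
ee_rot: [180.0, 0.0, 0.4]
force: [-0.2, 0.5, 0.1]
gripper_width: 57.2
gripper_force: 0.0
time_s: 22.8
ee_pos: [508.4, 126.1, 158.5]
ee_rot: [-179.9, -0.5, 0.4]
force: [0.8, 0.4, 1.0]
gripper_width: 59.8
gripper_force: 0.0
```

The left card only moved 39 mm, just short of the gate (I miscounted). I'll regrip it and draw it 5 mm more.

```bash
python3 -m jog '{"jaw":[50,50,50,50,50,50,50,50],"slide":[[0,0,1],[0,0,1],[0,0,1],[0,0,0.8],[0,0,0.5],[0,0,0.2],[0,0,0],[0,0,0]],"spin":[0,0,0,0,0,0,0,0]}' 4
python3 -m jog '{"jaw":[20,20,20,20,20,10,10,10,10],"slide":[[0,0,0],[0,0,0],[0,0,0],[0,0,0],[0,0,0],[0,0,0],[0,0,0],[0,0,0],[0,0,0]],"spin":[0,0,0,0,0,0,0,0,0]}' 8
python3 -m jog '{"jaw":[10,10,10,10,10,10],"slide":[[-0.04,0,0],[-0.04,0,0],[-0.04,0,0],[-0.04,0,0],[0,0,0],[0,0,0]],"spin":[0,0,0,0,0,0]}'
python3 -m jog '{"jaw":[20,30,40,50,60,60],"slide":[[0,0,0],[0,0,0],[0,0,0],[0,0,0],[0,0,0],[0,0,0]],"spin":[0,0,0,0,0,0]}' 4
python3 -m jog '{"jaw":[60,60,60,60,60,60],"slide":[[0,0,-0.5],[0,0,-1],[0,0,-1],[0,0,-1],[0,0,-1],[0,0,0]],"spin":[0,0,0,0,0,0]}'
```

```text
time_s: 23.6
ee_pos: [506.1, 125.6, 19.7]
ee_rot: [-180.0, -0.0, 0.4]
force: [0.8, 0.5, 0.2]
gripper_width: 49.7
gripper_force: 0.0
time_s: 24.5
ee_pos: [505.7, 125.5, 19.4]
ee_rot: [180.0, -0.0, 0.4]
force: [0.2, 0.0, 1.0]
gripper_width: 15.8
gripper_force: 8.0
time_s: 25.1
ee_pos: [500.8, 125.5, 19.4]
ee_rot: [180.0, 0.0, 0.4]
force: [0.3, 0.2, 1.3]
gripper_width: 15.8
gripper_force: 8.0
time_s: 25.7
ee_pos: [500.9, 125.5, 19.3]
ee_rot: [180.0, 0.0, 0.4]
force: [-0.1, -0.6, 0.1]
gripper_width: 56.9
gripper_force: 0.0
time_s: 26.3
ee_pos: [503.6, 126.1, 158.5]
ee_rot: [-179.9, -0.5, 0.4]
force: [-0.2, 0.2, -0.3]
gripper_width: 59.9
gripper_force: 0.0
```

Pulls measured: right about 1.6 N, centre about 10 N, left about 9 N. The right-hand clip is the weak one, so I'll go to its housing.

```bash
python3 -m jog '{"jaw":[60,60,60,60,60,60,60,60,60],"slide":[[0.647,0.856,0],[0.647,0.856,0],[0.647,0.856,0],[0.647,0.856,0],[0.647,0.856,0],[0.647,0.856,0],[0.647,0.856,0],[0,0,0],[0,0,0]],"spin":[0,0,0,0,0,0,0,0,0]}' 4
python3 - <<'E'
from h import *
s=env.state(); m,im=snap('wrist'); cv2.imwrite('pics/w4.png',im); print(s['ee_pos'])
g=cv2.cvtColor(im,cv2.COLOR_BGR2HSV); 
for P in ([638,-53.2,74],[638,36.8,74],[632,-53.2,57]): print(proj(m,P))
k=((g[...,1]<35)&(g[...,2]>120)).astype(np.uint8)*255
print(np.linalg.inv(m['camera_from_world'])[:3,3])
E
```

```text
time_s: 27.2
ee_pos: [637.5, -53.5, 152.8]
ee_rot: [-180.0, 0.2, 0.4]
force: [0.6, -0.1, -0.0]
gripper_width: 60.0
gripper_force: 0.0
[637.50457336 -53.54947342 152.84615048]
[[254.02293672 199.66194582]]
[[133.30187173 198.86529301]]
[[253.98268832 201.37472801]]
[704.99921768 -52.86933915 322.42544245]
```

View pics/w4.png

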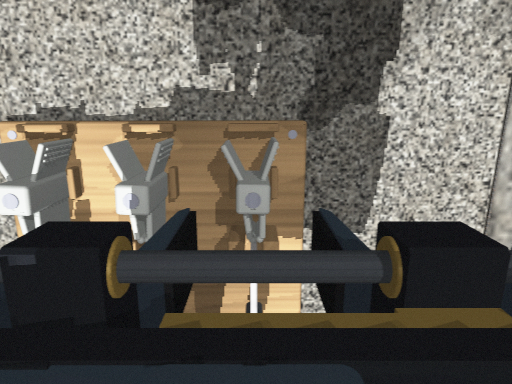

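The wrist view shows the right clip's housing pin at (252,200), against a predicted (254,200), so the gripper is aligned. Descending to grip and lift.

```bash
python3 -m jog '{"jaw":[60,60,60,60,60,60,60],"slide":[[0,-0.02,1],[0,0,1],[0,0,1],[0,0,0.6],[0,0,0.277],[0,0,0],[0,0,0]],"spin":[0,0,0,0,0,0,0]}' 4
python3 -m jog '{"jaw":[30,30,30,30,30,20,20,20,20],"slide":[[0,0,0],[0,0,0],[0,0,0],[0,0,0],[0,0,0],[0,0,0],[0,0,0],[0,0,0],[0,0,0]],"spin":[0,0,0,0,0,0,0,0,0]}' 4
python3 -m jog '{"jaw":[20,20,20],"slide":[[0,0,0],[0,0,0],[0,0,0]],"spin":[0,0,0]}' 20
```

```text
time_s: 27.95
ee_pos: [638.7, -52.2, 39.0]
ee_rot: [180.0, -0.1, 0.5]
force: [1.2, -0.6, 0.4]
gripper_width: 60.3
gripper_force: 0.0
time_s: 28.85
ee_pos: [638.3, -52.7, 38.1]
ee_rot: [180.0, -0.0, 0.4]
force: [0.6, -0.4, 0.8]
gripper_width: 26.0
gripper_force: 3.7
time_s: 29.15
ee_pos: [638.3, -52.7, 38.1]
ee_rot: [180.0, -0.0, 0.4]
force: [0.1, -1.0, 0.7]
gripper_width: 25.9
gripper_force: 19.7
```

```bash
python3 -m jog '{"jaw":[20,20,20,20,20,20,20,20,20,20],"slide":[[0,0,-0.2],[0,0,-0.4],[0,0,-0.4],[0,0,-0.4],[0,0,-0.5],[0,0,-0.5],[0,0,-0.6],[0,0,-0.5],[0,0,-0.3],[0,0,-0.2]],"spin":[0,0,0,0,0,0,0,0,0,0]}'
python3 -m jog '{"jaw":[20,20,20,20,20,20,20,20,20,20],"slide":[[-0.1,-0.4,0],[-0.2,-0.7,0],[-0.23,-0.872,0],[-0.23,-0.872,0],[-0.23,-0.872,0],[-0.23,-0.872,0],[-0.23,-0.872,0],[-0.23,-0.872,0],[-0.23,-0.872,0],[-0.23,-0.872,0]],"spin":[0,0,0,0,0,0,0,0,0,0]}'
python3 -m jog '{"jaw":[20,20,20,20,20,20,20,20,20],"slide":[[-0.23,-0.872,0],[-0.23,-0.872,0],[-0.23,-0.872,0],[-0.23,-0.872,0],[-0.23,-0.8,0],[-0.2,-0.5,0],[0,-0.2,0],[0,0,0],[0,0,0]],"spin":[0,0,0,0,0,0,0,0,0]}'
```

```text
time_s: 30.15
ee_pos: [638.4, -52.7, 159.6]
ee_rot: [180.0, -0.1, 0.4]
force: [-0.3, -0.1, -0.8]
gripper_width: 26.0
gripper_force: 19.7
time_s: 31.15
ee_pos: [570.5, 190.8, 157.1]
ee_rot: [180.0, 0.1, 0.5]
force: [0.2, 0.1, -0.6]
gripper_width: 25.7
gripper_force: 19.7
time_s: 32.05
ee_pos: [530.6, 337.7, 157.8]
ee_rot: [179.9, 0.0, 0.4]
force: [0.3, 0.1, -0.6]
gripper_width: 26.0
gripper_force: 19.7
```

```bash
python3 -m jog '{"jaw":[20,20,20,20,20,20,20,20,20],"slide":[[0,0,0.6],[0,0,0.9],[0,0,0.9],[0,0,0.8],[0,0,0.5],[0,0,0.3],[0,0,0.16],[0,0,0],[0,0,0]],"spin":[0,0,0,0,0,0,0,0,0]}'
python3 -m jog '{"jaw":[20,20,20,20],"slide":[[0,0,0.04],[0,0,0.04],[0,0,0],[0,0,0]],"spin":[0,0,0,0]}'
```

```text
time_s: 32.95
ee_pos: [531.1, 338.6, 34.1]
ee_rot: [-180.0, -0.1, 0.4]
force: [-0.3, -0.4, -0.9]
gripper_width: 25.5
gripper_force: 19.7
time_s: 33.35
ee_pos: [530.5, 338.5, 30.9]
ee_rot: [180.0, -0.0, 0.4]
force: [0.1, 0.6, -0.2]
gripper_width: 25.9
gripper_force: 19.7
```

```bash
python3 -m jog '{"jaw":[20,20,20],"slide":[[0,0,0.03],[0,0,0],[0,0,0]],"spin":[0,0,0]}'
python3 -m jog '{"jaw":[20,20,20],"slide":[[0,0,0.02],[0,0,0],[0,0,0]],"spin":[0,0,0]}'
```

```text
time_s: 33.65
ee_pos: [530.7, 338.6, 30.1]
ee_rot: [-180.0, -0.0, 0.4]
force: [-0.1, 0.4, 1.5]
gripper_width: 26.2
gripper_force: 19.7
time_s: 33.95
ee_pos: [530.7, 338.6, 30.1]
ee_rot: [-180.0, -0.0, 0.4]
force: [-0.5, -0.6, 4.0]
gripper_width: 25.9
gripper_force: 19.7
```

The clip touches the tray floor (upward force). Release, rise, and move back clear of the view.

```bash
python3 -m jog '{"jaw":[27,28,30,34,40,46,52,56,56],"slide":[[0,0,0],[0,0,0],[0,0,0],[0,0,0],[0,0,0],[0,0,0],[0,0,0],[0,0,0],[0,0,0]],"spin":[0,0,0,0,0,0,0,0,0]}' 4
python3 -m jog '{"jaw":[56,56,56,56,56,56,56,56,56,56],"slide":[[0,0,-0.3],[0,0,-0.6],[0,0,-1],[0,0,-1],[0,0,-1],[0,0,-1],[-0.6,-0.3,0],[-1,-0.5,0],[-1,-0.5,0],[-1,-0.5,0]],"spin":[0,0,0,0,0,0,0,0,0,0]}'
python3 -m jog '{"jaw":[56,56,56,56],"slide":[[-0.5,0,0],[0,0,0],[0,0,0],[0,0,0]],"spin":[0,0,0,0]}'
python3 - <<'E'
from h import *
m,a=snap('side'); m,b=snap('top'); print(env.state()['qpos'].round(0))
a=cv2.resize(a[170:370,130:330],(590,590),interpolation=cv2.INTER_CUBIC)[:, :400]
a=cv2.resize(cv2.imread('x') if 0 else a,(400,590))
b=cv2.resize(b[140:260,100:300],(400,240)); c=np.zeros((590,800,3),np.uint8); c[:,:400]=a; c[:240,400:]=b
m,w=snap('wrist'); c[250:550,400:]=cv2.resize(w,(400,300))
cv2.imwrite('pics/end.png',c)
E
```

```text
time_s: 34.85
ee_pos: [530.5, 338.5, 29.3]
ee_rot: [180.0, -0.0, 0.4]
force: [0.3, -0.2, -0.8]
gripper_width: 55.8
gripper_force: 0.0
time_s: 35.85
ee_pos: [420.1, 391.8, 176.1]
ee_rot: [180.0, 0.0, 0.4]
force: [-0.7, 0.4, -0.1]
gripper_width: 55.7
gripper_force: 0.0
time_s: 36.25
ee_pos: [408.2, 391.2, 176.3]
ee_rot: [180.0, -0.0, 0.4]
force: [0.2, -0.6, -0.8]
gripper_width: 55.8
gripper_force: 0.0
[ 43.  19.  94.  -0.  67. 132.]
```

View pics/end.png

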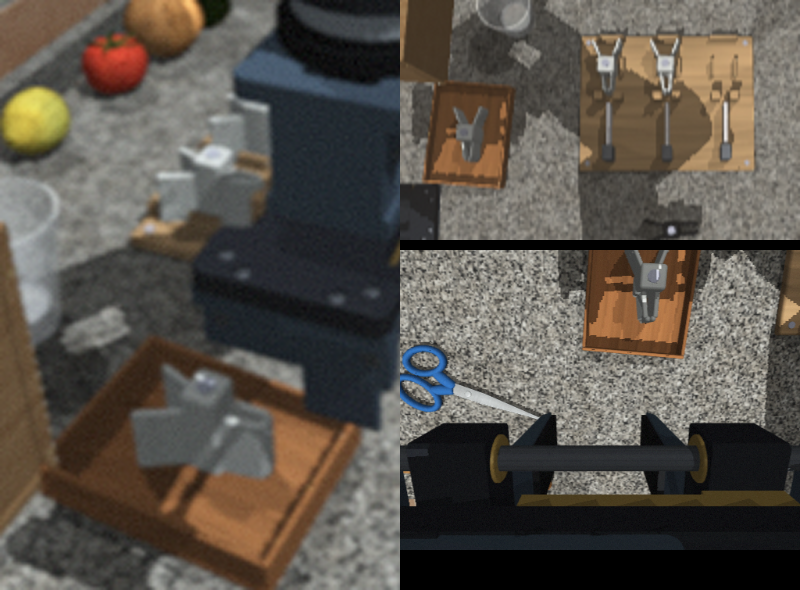

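The final view shows the weak clip upright in the tray (top inset at about (468,130)). The two good clips stand in the left and centre bays, all three cards stand clear of the gates, and the gripper touches nothing.

```bash
python3 -c "
from workcell import env
print(env.job_done())"
```

```text
the job is handed in; nothing more can be done
None
```

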